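Open the wide roll box onto its rest frame

TASK

Open the wider of the two wooden roll boxes on the bakery bench for packing: by its steel bar, swing its lid up past vertical and all the way over, and lower it gently until it lies flat on its red rest frame, not letting it drop, then let go. Leave the narrow box shut.

Things in the scene. Friction and masses are not known exactly. Their poses are not given: they have to be found in the camera images.
- wide_bar (a point): Middle of the round steel bar, 14 mm thick, 100 mm long, parallel to the hinge, on the free edge of the wide box's lid. Two end arms hold it 38 mm clear of the lid edge: open jaws 45 mm at most before going down over it. Moves with the lid; x along the bar, y from hinge to bar. 112 mm above the bench when shut or fully open (nothing close below), 247 mm when upright.
- wide_hinge (a point): Middle of the wide box's hinge line, fixed, 112 mm above the bench. x along the level hinge line, y level towards the box and shut lid, z up. Box on +y: 220 mm along the hinge, 84 wide, 106 high. Red steel rest frame on -y, 106 high. Lid: plywood board 220 x 85 x 12 mm, about 0.3 kg; its bar circles the hinge line at 135 mm, in the board's plane.
- wide_lid (a joint): Lid angle of the wide box, rad: 0 shut (bar on the +y side of wide_hinge), 1.57 upright, 3.14 flat on the red rest frame (bar 135 mm from the hinge on its -y side, at hinge height), where it is stopped. Nearly free hinge: let go, the lid falls shut before upright and falls open past it.
- narrow_lid (a joint): Lid angle of the narrow box, rad, 0 shut, as it starts and must stay. Same make and height, but 120 mm along its hinge, with a 70 mm bar. The two boxes stand side by side, either one on the left, hinge lines pointing roughly away from the robot.

How it is judged (in metres and radians):
At the end, for the whole second after the job is handed in: The wide box's lid lies still on its rest frame, within 0.1 rad (6 degrees) of flat; the narrow box's lid is shut (within 0.08 rad) (value of joint wide_lid above 3.04 rad and velocity of joint wide_lid between -0.1 and 0.1 rad/s and value of joint narrow_lid below 0.08 rad); the robot touches nothing.
It fails at once if the wide lid drops: past vertical it swings down faster than 4.5 rad/s (0.6 m/s at the bar, as in a drop of about 15 mm) (value of joint wide_lid above 1.65 rad and velocity of joint wide_lid above 4.5 rad/s).
It fails at once if the narrow box's lid is lifted (more than 0.2 rad) (value of joint narrow_lid above 0.2 rad).
It also fails if it takes over 48 s, if anything falls off the work surface, if the arm or the gripper's body presses on something with over 40 N, if the wrist force passes 120 N, or if a joint passes its speed limit or range.

ROBOT

A 6-joint arm with a two-finger parallel gripper is mounted at the origin on the work surface. World frame = base frame: x ahead of the robot, y to its left, z up, the work surface at z = 0. Lengths are in mm, angles in rad, forces in N, time in s.
With the tool pointing down it reaches from about 425 to 1125 mm from the base axis. Payload 14.9 kg.
Tool frame: the origin (TCP) lies between the finger pads; the fingertips stand 19 mm ahead of it and the grasp point (between the pads) is the TCP; z points along the fingers, y is the line along which they close (so a half turn about z gives the same grasp; the last joint's range is limited). The gripper opens to 91 mm and grips with 3 to 60 N. Pads are 32 mm wide; open, the fingers measure 118 mm over their backs; the gripper's body (76 mm by 178 mm) begins 60 mm behind the grasp point.
Start: joints at [1.283, 0.379, 1.734, -0, 1.028, -0.033], TCP at [176.443, 677.411, 232.932] pointing down, gripper open.
Joint ranges: [-2.77, 2.77], [-0.74, 2.19], [0, 2.66], [-1.06, 4.2], [0.31, 2.87], [-3.08, 3.08]. Speed limits (rad/s): [1.89, 1.89, 2.39, 3.14, 3.14, 3.14].

INTERFACE

Orientations are given as a rotation vector (axis times angle).
In Python, from plant import bot gives the robot as it stands.
- The arm moves only by the tool apply_moves, never from a script. Its argument "plan" is text: rows parted by semicolons, each of 7 numbers parted by spaces: the shift along the tool's x, y, z in mm, then the turn, a rotation vector about the tool's x, y, z in rad, then the opening, from -1 (shut) to 1 (fully open), so that 0 is half open. A call has 1 to 20 rows; each row shifts and turns the commanded pose from where the row before left it, along the tool's axes as they then stand; what a row does not reach is not made up. A row lasts 1/12 s, in which the tool goes at most 41.7 mm and 7.16 degrees, less where a joint would pass 70% of its speed; a pose out of reach is approached as far as the arm can. A call with a gripper value outside its range is refused whole. The fingers move at their own pace and stop on an object; the grip force is fixed at half the most. Time passes only in rows, so rows that do not move let the fingers close. It gives the time, the measured TCP pose, the force, the opening and the grip force at its end, in the units of the state.
- bot.observe(): the state, without advancing time (a new reading comes with each control period).
- bot.read_camera(name): name is "scene" or "top" or "wrist"; returns the picture (384x512x3 uint8, red, green, blue); there is no depth.
- bot.camera_model(name): a dict with "fovy" (degrees; the focal length in pixels is half the picture's height over the tangent of half this angle, whatever the lens; pixels are square), "cx", "cy" (the principal point, pixels), "cam_to_world" (4x4, takes a point from camera to world coordinates). Camera axes: x right, y up, looking along -z (the intrinsics and any distortion apply to the point x, -y, -z); pixel columns grow to the right and rows downward; lengths in mm; the calibration is good to about 2 mm. A picture is of the moment at which its call begins: read the wrist's pose just before it. camera_model takes no time and is no camera call; for the wrist camera it gives the pose at the moment of the call.
- bot.job_done(): hands the job in; it is judged then, once.
Trained networks look in the newest picture that a camera, given by its name, has taken for a name from the list of things; names that differ only in an ending like _2 or _b are one class to them, and where a whole thing is asked for, a point or a joint stands for the part that bears it (a point fixed in the world has none). Each returns a list of dicts, best first, with "p" (0 to 1); they miss things now and then, are a little off and sometimes report something else, mostly with a low value. They report only what shows in the picture. A call takes as long as a camera call.
- bot.trace(query, camera): "region" (384x512 bool, what is visible of it) and "rect" ([left, top, right, bottom] in pixels, round what is visible of it).
The state is a dict: "time_s": time; "q": joint angles; "joint_velocities": joint speeds; "joint_efforts": joint torques, N m; "tcp_pos": TCP position; "tcp_rot": TCP orientation; "wrist_force": force on the tool from outside, world axes, zero at the start; "moment": the same for the moment, N m; "opening": finger opening in mm; "finger_force": force on a finger pad.
Only numpy, scipy, OpenCV 4.12 (cv2) and the standard library are available. Lean on these libraries where they do the work, as an engineer would, in place of code of your own. Each camera call takes 0.05 s, during which the arm holds its last target. There are 200 camera calls.

## Working session

There is one attempt and no reset: what is moved stays moved. The work goes in short steps, Python scripts to look and compute and a tool call to move; the robot and the scene stay as the last step left them, time stands still between calls to the robot, and variables do not carry over. Pictures are saved under pics/ and viewed, at most 10 in all, crops included, and the job is handed in when it is done.

Besides the shell and the picture viewer there is one more tool, called after "Call:" as a command line: name --argument value ..., lists and objects as JSON in quotes. apply_moves: Moves the arm, as the interface text tells. Its arguments: {"type":"object","properties":{"plan":{"type":"string"}},"required":["plan"]}

```bash
mkdir -p pics; cat > h.py <<'E'
from plant import bot
import numpy as np, cv2
def cam(n):
    m=bot.camera_model(n); f=192/np.tan(np.radians(m["fovy"])/2); return m,f
def px2w(n,uv,z):
    m,f=cam(n); T=np.array(m["cam_to_world"]); K=np.array([[f,0,m["cx"]],[0,f,m["cy"]],[0,0,1.]])
    d=m.get("distortion",m.get("dist"))
    p=cv2.undistortPoints(np.array(uv,float).reshape(-1,1,2),K,np.array(d,float) if d is not None else None).reshape(-1,2)
    D=np.c_[p[:,0],-p[:,1],-np.ones(len(p))]@T[:3,:3].T; o=T[:3,3]
    return o+D*((z-o[2])/D[:,2])[:,None]
E
python3 - <<'E'
from h import *
for n in ("top","scene"):
    im=bot.read_camera(n); cv2.imwrite(f"pics/{n}1.png",im[:,:,::-1])
    m=bot.camera_model(n); print({k:v for k,v in m.items() if k!="cam_to_world"}, np.round(m["cam_to_world"],3).tolist())
    for q in ("wide_bar","wide_lid","narrow_lid"):
        for r in bot.trace(q,n)[:3]:
            print(n,q,round(r["p"],2),r["rect"],r["region"].sum())
            if n=="top" and r["p"]>.4:
                ys,xs=np.nonzero(r["region"]); b=cv2.boxPoints(cv2.minAreaRect(np.c_[xs,ys].astype(np.float32)))
                print(np.round(px2w(n,b,112)).tolist())
print(bot.observe())
E
```

```text
{'fovy': 45.9086516868085, 'cx': 250.36605825843864, 'cy': 198.2443538816697} [[-0.013, 0.994, -0.108, 396.151], [-1.0, -0.011, 0.012, 51.875], [0.011, 0.108, 0.994, 1168.866], [0.0, 0.0, 0.0, 1.0]]
top wide_bar 0.57 [292.1, 141.9, 365.6, 242.2] 4130
[[434.0, -45.0, 112.0], [654.0, -94.0, 112.0], [623.0, -235.0, 112.0], [404.0, -182.0, 112.0]]
top wide_lid 0.79 [292.8, 142.6, 364.3, 242.0] 3807
[[435.0, -48.0, 112.0], [652.0, -95.0, 112.0], [624.0, -232.0, 112.0], [408.0, -183.0, 112.0]]
top narrow_lid 0.79 [121.9, 173.0, 183.8, 221.6] 2271
[[571.0, 345.0, 112.0], [580.0, 206.0, 112.0], [460.0, 197.0, 112.0], [451.0, 335.0, 112.0]]
{'fovy': 47.29516106741885, 'cx': 252.3991335579908, 'cy': 190.43041564080562} [[0.016, -0.84, 0.542, 1043.435], [1.0, 0.006, -0.02, 49.815], [0.014, 0.542, 0.84, 999.947], [0.0, 0.0, 0.0, 1.0]]
scene wide_bar 0.95 [119.5, 170.2, 197.7, 256.3] 3537
scene wide_lid 0.57 [119.6, 165.8, 196.5, 258.5] 3538
scene narrow_lid 0.8 [306.1, 184.6, 370.7, 230.0] 2097
{'time_s': 0.4, 'q': array([ 1.28270959e+00,  3.78952381e-01,  1.73428219e+00,  2.59125128e-05,
        1.02850045e+00, -3.32788407e-02]), 'joint_velocities': array([ 0.00074461, -0.0028192 , -0.00142539,  0.00016002, -0.00082031,
       -0.00041372]), 'joint_efforts': array([-1.44619000e-03, -7.62950349e+01, -4.34224105e+01,  6.49886252e-02,
        4.01852815e-02, -2.92145717e-05]), 'tcp_pos': array([176.41595714, 677.3630531 , 232.85435956]), 'tcp_rot': array([-3.99184554e-01, -3.11608332e+00,  2.15168507e-04]), 'wrist_force': array([-1.07372629, -0.49749805,  0.20317625]), 'moment': array([ 0.00420399, -0.00241851, -0.03963906]), 'finger_force': 0.0, 'opening': 91.39328502587622}
```

```bash
python3 - <<'E'
import cv2
im=cv2.imread("pics/top1.png")[110:270,250:410]
cv2.imwrite("pics/topc.png",cv2.resize(im,(600,600),interpolation=cv2.INTER_CUBIC))
E
```

```text
(no output)
```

View pics/top1.png

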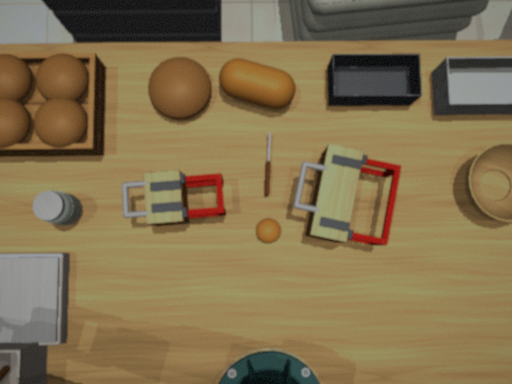

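View pics/topc.png

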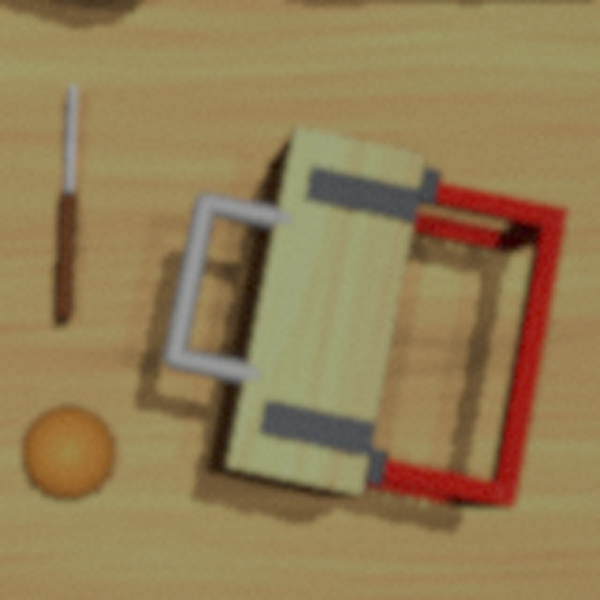

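The top view shows the wide box on the right: bar from about (305,163) to (297,205), hinge barrels at about (365,160) and (350,235), and the red rest frame to its right. The narrow box is on the left.

```bash
cat >> h.py <<'E'
from scipy.spatial.transform import Rotation as R
def delta(pos,tooly,s=None):
    "tool-frame shift and turn to get to pos, pointing down, tool y along +-tooly"
    s=s or bot.observe(); r=R.from_rotvec(s["tcp_rot"])
    y=np.array([*tooly[:2],0.]); y/=np.linalg.norm(y)
    out=[]
    for sg in (1,-1):
        Y=sg*y; z=np.array([0,0,-1.]); t=R.from_matrix(np.c_[np.cross(Y,z),Y,z]); out.append((r.inv()*t).as_rotvec())
    d=min(out,key=np.linalg.norm)
    return r.inv().apply(np.array(pos)-s["tcp_pos"]), d, out
E
python3 - <<'E'
from h import *
c=lambda x,y:(250+(x+.5)/3.75-.5,110+(y+.5)/3.75-.5)
b=px2w("top",[c(205,200),c(178,358)],112); h=px2w("top",[c(431,187),c(377,467)],112)
print(b,h); e=h[0]-h[1]; e/=np.linalg.norm(e); n=np.array([-e[1],e[0],0]); B=b.mean(0);H=h.mean(0)
print("len",np.linalg.norm(b[0]-b[1]),"r",(B-H)@n,"off",(B-H)@e,e,n,B,H, (b[0]-b[1])/np.linalg.norm(b[0]-b[1]))
s=bot.observe(); print(R.from_rotvec(s["tcp_rot"]).as_matrix().round(3)); print(delta([*B[:2],235],n))
m=bot.camera_model("wrist"); T=np.array(m["cam_to_world"]); r=R.from_rotvec(s["tcp_rot"]); print(m["fovy"],r.inv().apply(T[:3,3]-s["tcp_pos"]),(r.inv().as_matrix()@T[:3,:3]).round(2))
E
```

```text
[[593.84762113 -89.59258    112.        ]
 [493.85179011 -70.13335808 112.        ]] [[ 600.67041386 -233.05158551  112.        ]
 [ 424.39074044 -192.32609587  112.        ]]
len 101.8716228353441 r 136.46691905145488 off 0.6164343571058304 [ 0.97433599 -0.22509861  0.        ] [0.22509861 0.97433599 0.        ] [543.84970562 -79.86296904 112.        ] [ 512.53057715 -212.68884069  112.        ] [ 0.98158671 -0.1910171   0.        ]
[[-0.968  0.252 -0.   ]
 [ 0.252  0.968 -0.   ]
 [ 0.    -0.    -1.   ]]
(array([-546.44447959, -640.15432422,   -2.06973543]), array([-1.41167205e-04, -2.88816874e-05, -2.77770284e-02]), [array([-1.41167205e-04, -2.88816874e-05, -2.77770284e-02]), array([-4.49690162e-05,  2.19798456e-04,  3.11381562e+00])])
59.84954814795332 [  82.17279883    1.4632728  -152.4948826 ] [[-0.    0.96  0.29]
 [ 1.    0.   -0.  ]
 [-0.    0.29 -0.96]]
```

Call:
apply_moves --plan "-10 -12 -4 0 0 -0.002 1;-24 -28 0 0 0 -0.002 1;-24 -28 0 0 0 -0.002 1;-24 -28 0 0 0 -0.002 1;-24 -28 0 0 0 -0.002 1;-24 -28 0 0 0 -0.002 1;-24 -28 0 0 0 -0.002 1;-24 -28 0 0 0 -0.002 1;-24 -28 0 0 0 -0.002 1;-24 -28 0 0 0 -0.002 1;-24 -28 0 0 0 -0.002 1;-24 -28 0 0 0 -0.002 1;-24 -28 0 0 0 -0.002 1;-24 -28 0 0 0 0 1;-24 -28 0 0 0 0 1;-24 -28 0 0 0 0 1;-24 -28 0 0 0 0 1;-24 -28 0 0 0 0 1;-24 -28 0 0 0 0 1;-24 -28 0 0 0 0 1"

```text
time_s: 2.07
tcp_pos: [501.4, 36.8, 237.3]
tcp_rot: [0.359, 3.12, 0.0]
wrist_force: [0.2, 0.8, 1.4]
opening: 91.2
finger_force: 0.0
```

Call:
apply_moves --plan "-24 -28 0 0 0 0 0.5;-24 -28 0 0 0 0 0;-20 -23 0 0 0 0 -0.05;-10 -12 0 0 0 0 -0.05;0 0 0 0 0 0 -0.05;0 0 0 0 0 0 -0.05"

```text
time_s: 2.57
tcp_pos: [556.2, -67.5, 236.8]
tcp_rot: [-0.361, -3.12, -0.0]
wrist_force: [-0.8, 0.5, 0.6]
opening: 54.2
finger_force: 0.0
```

```bash
python3 - <<'E'
from h import *
s=bot.observe(); m=bot.camera_model("wrist"); im=bot.read_camera("wrist"); cv2.imwrite("pics/w1.png",im[:,:,::-1]); print(s["time_s"],s["tcp_pos"],s["opening"],s["wrist_force"])
print({k:v for k,v in m.items() if k!="cam_to_world"})
for q in ("wide_bar","wide_lid"):
    for r in bot.trace(q,"wrist")[:2]: print(q,round(r["p"],2),r["rect"])
print(delta([543.8,-79.9,112],[.21,.978]))
E
```

```text
2.5667 [556.16644023 -67.46040313 236.8104127 ] 54.17246662006428 [-0.76287586  0.52541475  0.59238972]
{'fovy': 59.84954814795332, 'cx': 252.22454600100517, 'cy': 193.8813331457256}
wide_bar 0.95 [61.6, 40.9, 247.6, 265.6]
wide_lid 0.71 [62.5, 42.6, 248.2, 261.0]
(array([  8.77386725, -16.14041228, 124.93024144]), array([ 7.31876151e-05, -3.26226678e-04, -1.63386933e-02]), [array([ 7.31876151e-05, -3.26226678e-04, -1.63386933e-02]), array([-5.09781947e-04, -1.14367486e-04,  3.12525392e+00])])
```

View pics/w1.png

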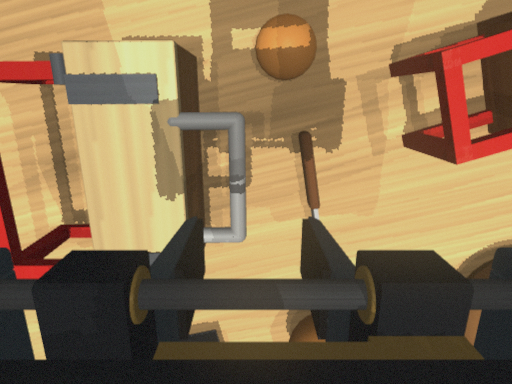

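The wrist view shows the bar from about (237,121) to (238,236), the hinge barrel at about (57,68), the lid edge at x≈178 and the open fingers on either side of the bar line.

```bash
python3 - <<'E'
from h import *
b=px2w("wrist",[(238,121),(238,236)],112+4); h=px2w("wrist",[(57,68)],114)
print(b,h,b.mean(0),np.linalg.norm(b[0]-b[1]))
e=b[1]-b[0]; e/=np.linalg.norm(e); n=np.array([-e[1],e[0],0]); print(e,(b[0]-h[0])@n)
print(delta([*b.mean(0)[:2],112],n)[:2])
E
```

```text
[[493.779801   -61.88034362 116.        ]
 [591.05907573 -85.75380015 116.        ]] [[ 423.09971948 -188.94243996  114.        ]] [542.41943836 -73.81707188 116.        ] 100.16585855017719
[ 0.97118196 -0.23833926  0.        ] 140.24625391389142
(array([ 11.4927863 , -10.52655063, 124.9315259 ]), array([ 6.84260748e-05, -3.27257063e-04,  1.28045084e-02]))
```

Call:
apply_moves --plan "4 -5 15 0 0 0 -0.2;4 -5 25 0 0 0 -0.2;2 -3 25 0 0 0 -0.2;0 0 8 0 0 0 -0.2;0 0 0 0 0 0 -0.2;0 0 0 0 0 0 -0.2;0 0 0 0 0 0 -0.2"

```text
time_s: 3.3
tcp_pos: [545.0, -77.3, 165.4]
tcp_rot: [0.358, 3.119, -0.0]
wrist_force: [0.3, 0.2, 1.1]
opening: 36.2
finger_force: 0.0
```

```bash
python3 - <<'E'
from h import *
s=bot.observe(); im=bot.read_camera("wrist"); cv2.imwrite("pics/w2.png",im[:,:,::-1]); print(s["tcp_pos"],s["opening"],R.from_rotvec(s["tcp_rot"]).as_matrix().round(3))
E
```

```text
[544.97678582 -77.30287474 165.35946046] 36.24558749438937 [[-0.974  0.226  0.002]
 [ 0.226  0.974 -0.   ]
 [-0.002  0.    -1.   ]]
```

View pics/w2.png

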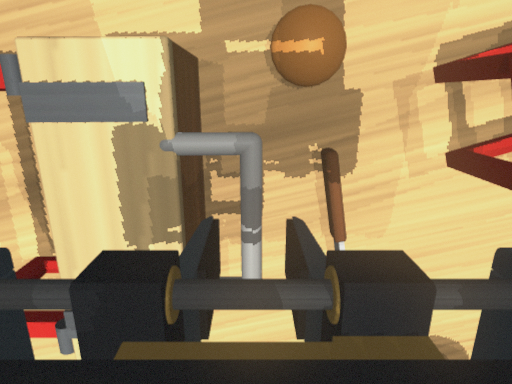

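The bar (x≈252) sits centred between the fingers (213..290) and parallel to the pads, so I go down and close.

Call:
apply_moves --plan "0 0 15 0 0 0 -0.2;0 0 18 0 0 0 -0.2;0 0 14 0 0 0 -0.2;0 0 5 0 0 0 -0.2;0 0 0 0 0 0 -0.2;0 0 0 0 0 0 -0.5;0 0 0 0 0 0 -1;0 0 0 0 0 0 -1;0 0 0 0 0 0 -1;0 0 0 0 0 0 -1"

```text
time_s: 4.18
tcp_pos: [544.5, -78.0, 112.7]
tcp_rot: [0.358, 3.12, -0.001]
wrist_force: [-2.8, -5.0, 5.5]
opening: 13.4
finger_force: 30.0
```

```bash
python3 - <<'E'
from h import *
s=bot.observe(); print(s["tcp_pos"],s["opening"],s["finger_force"],s["wrist_force"])
E
```

```text
[544.49134298 -77.98817219 112.72212211] 13.368598276696122 30.00279128551483 [-2.80012476 -4.95414948  5.46800775]
```

```bash
python3 - <<'E'
import numpy as np
t=np.r_[0,.03,.08,np.arange(.14,3.05,.07),3.09,3.12,3.1416]
y=np.round(-135*(1-np.cos(t)),1); z=np.round(-135*np.sin(t),1)
print(";".join(f"0 {a:.1f} {b:.1f} 0 0 0 -1" for a,b in zip(np.diff(y),np.diff(z))),len(t)-1)
E
```

```text
0 -0.1 -4.0 0 0 0 -1;0 -0.3 -6.8 0 0 0 -1;0 -0.9 -8.0 0 0 0 -1;0 -1.7 -9.3 0 0 0 -1;0 -2.3 -9.2 0 0 0 -1;0 -2.9 -9.0 0 0 0 -1;0 -3.5 -8.7 0 0 0 -1;0 -4.2 -8.5 0 0 0 -1;0 -4.7 -8.2 0 0 0 -1;0 -5.3 -7.8 0 0 0 -1;0 -5.8 -7.5 0 0 0 -1;0 -6.4 -7.0 0 0 0 -1;0 -6.8 -6.5 0 0 0 -1;0 -7.2 -6.1 0 0 0 -1;0 -7.7 -5.5 0 0 0 -1;0 -8.0 -5.0 0 0 0 -1;0 -8.4 -4.4 0 0 0 -1;0 -8.6 -3.8 0 0 0 -1;0 -8.9 -3.2 0 0 0 -1;0 -9.1 -2.6 0 0 0 -1;0 -9.3 -1.9 0 0 0 -1;0 -9.3 -1.3 0 0 0 -1;0 -9.4 -0.6 0 0 0 -1;0 -9.5 0.0 0 0 0 -1;0 -9.4 0.7 0 0 0 -1;0 -9.4 1.4 0 0 0 -1;0 -9.2 2.0 0 0 0 -1;0 -9.1 2.6 0 0 0 -1;0 -8.8 3.3 0 0 0 -1;0 -8.6 3.9 0 0 0 -1;0 -8.4 4.5 0 0 0 -1;0 -7.9 5.0 0 0 0 -1;0 -7.6 5.6 0 0 0 -1;0 -7.2 6.1 0 0 0 -1;0 -6.8 6.6 0 0 0 -1;0 -6.3 7.1 0 0 0 -1;0 -5.7 7.5 0 0 0 -1;0 -5.3 7.9 0 0 0 -1;0 -4.6 8.2 0 0 0 -1;0 -4.1 8.5 0 0 0 -1;0 -3.5 8.8 0 0 0 -1;0 -2.9 9.0 0 0 0 -1;0 -2.2 9.2 0 0 0 -1;0 -1.5 9.3 0 0 0 -1;0 -1.0 10.7 0 0 0 -1;0 -0.2 4.1 0 0 0 -1;0 0.0 2.9 0 0 0 -1 47
```

Call:
apply_moves --plan "0 -0.1 -4.0 0 0 0 -1;0 -0.3 -6.8 0 0 0 -1;0 -0.9 -8.0 0 0 0 -1;0 -1.7 -9.3 0 0 0 -1;0 -2.3 -9.2 0 0 0 -1;0 -2.9 -9.0 0 0 0 -1;0 -3.5 -8.7 0 0 0 -1;0 -4.2 -8.5 0 0 0 -1;0 0 0 0 0 0 -1"

```text
time_s: 4.93
tcp_pos: [541.0, -92.8, 177.7]
tcp_rot: [0.36, 3.119, 0.002]
wrist_force: [3.2, 11.7, 3.4]
opening: 13.4
finger_force: 30.0
```

```bash
python3 - <<'E'
from h import *
s=bot.observe(); r=R.from_rotvec(s["tcp_rot"]); print(r.inv().apply(s["tcp_pos"]-[544.5,-78,112.7]),s["opening"],r.inv().apply(s["wrist_force"]),s["moment"])
im=bot.read_camera("scene"); cv2.imwrite("pics/s2.png",im[:,:,::-1])
E
```

```text
[-2.09110590e-02 -1.51423192e+01 -6.49789659e+01] 13.41942769385582 [-0.43831611 12.12130045 -3.41331902] [ 2.30272128 -0.53084876  0.15399862]
```

View pics/s2.png

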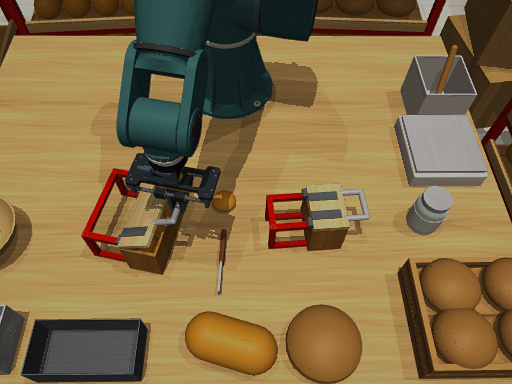

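The scene shows the wide lid rising in the grip (bar near (175,215)) while the narrow box stays shut. Continuing the arc.

Call:
apply_moves --plan "0 -4.7 -8.2 0 0 0 -1;0 -5.3 -7.8 0 0 0 -1;0 -5.8 -7.5 0 0 0 -1;0 -6.4 -7.0 0 0 0 -1;0 -6.8 -6.5 0 0 0 -1;0 -7.2 -6.1 0 0 0 -1;0 -7.7 -5.5 0 0 0 -1;0 -8.0 -5.0 0 0 0 -1;0 -8.4 -4.4 0 0 0 -1;0 -8.6 -3.8 0 0 0 -1;0 -8.9 -3.2 0 0 0 -1;0 -9.1 -2.6 0 0 0 -1;0 0 0 0 0 0 -1"

```text
time_s: 6.07
tcp_pos: [521.5, -178.7, 245.4]
tcp_rot: [0.359, 3.118, 0.0]
wrist_force: [1.2, 5.9, 14.9]
opening: 13.3
finger_force: 30.0
```

```bash
python3 - <<'E'
from h import *
s=bot.observe(); r=R.from_rotvec(s["tcp_rot"]); print(r.inv().apply(s["tcp_pos"]-[544.5,-78,112.7]),s["opening"],r.inv().apply(s["wrist_force"]),s["moment"])
E
```

```text
[  -0.89298322 -103.20316602 -132.76554443] 13.296217486167905 [  0.11098469   6.02498965 -14.85914028] [ 1.11109247 -0.20484378  0.22767861]
```

Call:
apply_moves --plan "0 -9.3 -2.2 0 0 0 -1;0 -9.3 -1.6 0 0 0 -1;0 -9.4 -0.6 0 0 0 -1;0 -9.5 0.0 0 0 0 -1;0 -9.4 0.7 0 0 0 -1;0 -9.4 1.4 0 0 0 -1;0 -9.2 2.0 0 0 0 -1;0 -9.1 2.6 0 0 0 -1;0 -8.8 3.3 0 0 0 -1;0 -8.6 3.9 0 0 0 -1;0 -8.4 4.5 0 0 0 -1;0 -7.9 5.0 0 0 0 -1;0 0 0 0 0 0 -1"

```text
time_s: 7.15
tcp_pos: [495.5, -284.5, 222.9]
tcp_rot: [-0.359, -3.12, 0.0]
wrist_force: [2.4, -1.3, 2.2]
opening: 13.2
finger_force: 30.0
```

```bash
python3 - <<'E'
from h import *
s=bot.observe(); r=R.from_rotvec(s["tcp_rot"]); print(r.inv().apply(s["tcp_pos"]-[544.5,-78,112.7]),s["opening"],r.inv().apply(s["wrist_force"]),s["moment"])
E
```

```text
[   0.89520605 -212.28827965 -110.10638684] 13.218466821699913 [-2.60128999 -0.7687979  -2.25039774] [-0.1573516  -0.41391348  0.16202264]
```

Call:
apply_moves --plan "0 -7.6 5.6 0 0 0 -1;0 -7.2 6.1 0 0 0 -1;0 -6.8 6.6 0 0 0 -1;0 -6.3 7.1 0 0 0 -1;0 -5.7 7.5 0 0 0 -1;0 -5.3 7.9 0 0 0 -1;0 -4.6 8.2 0 0 0 -1;0 -4.1 8.5 0 0 0 -1;0 -3.5 8.8 0 0 0 -1;0 -2.9 9.0 0 0 0 -1;0 -2.2 9.2 0 0 0 -1;0 -1.5 9.3 0 0 0 -1;0 -0.8 7 0 0 0 -1;0 0 0 0 0 0 -1;0 0 0 0 0 0 -1"

```text
time_s: 8.4
tcp_pos: [482.6, -340.2, 122.8]
tcp_rot: [-0.358, -3.12, -0.0]
wrist_force: [-6.3, -1.3, -0.8]
opening: 13.1
finger_force: 30.0
```

```bash
python3 - <<'E'
from h import *
s=bot.observe(); r=R.from_rotvec(s["tcp_rot"]); print(r.inv().apply(s["tcp_pos"]-[544.5,-78,112.7]),s["opening"],r.inv().apply(s["wrist_force"]),s["moment"])
E
```

```text
[   0.85420032 -269.44344713  -10.05011186] 13.13155857468007 [ 5.88910952 -2.6790531   0.83000277] [-0.1979662   1.05583328  0.14477666]
```

Lower the last 10 mm slowly, watching for contact force.

Call:
apply_moves --plan "0 -0.2 3 0 0 0 -1;0 0 3 0 0 0 -1;0 0 2.5 0 0 0 -1;0 0 1.5 0 0 0 -1;0 0 1 0 0 0 -1;0 0 0 0 0 0 -1;0 0 0 0 0 0 -1"

```text
time_s: 8.98
tcp_pos: [482.6, -340.8, 112.5]
tcp_rot: [-0.358, -3.121, 0.001]
wrist_force: [-9.0, -5.0, 0.3]
opening: 13.4
finger_force: 30.0
```

```bash
python3 - <<'E'
from h import *
s=bot.observe(); r=R.from_rotvec(s["tcp_rot"]); print(r.inv().apply(s["tcp_pos"]-[544.5,-78,112.7]),s["opening"],r.inv().apply(s["wrist_force"]),s["moment"])
im=bot.read_camera("scene"); cv2.imwrite("pics/s3.png",im[:,:,::-1])
E
```

```text
[   0.84183218 -269.95426907    0.4597826 ] 13.39846025802662 [ 7.67440795 -6.95165113 -0.26766585] [-0.68468049  1.41129983  0.1560845 ]
```

View pics/s3.png

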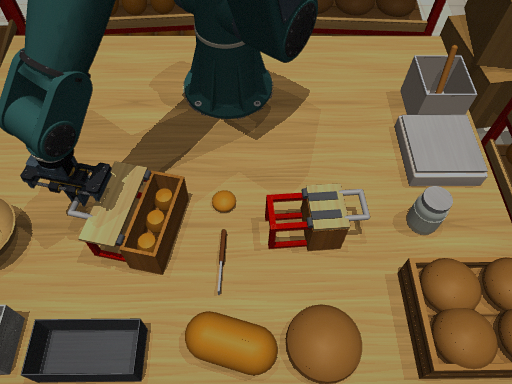

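The lid looks flat on the frame with the box open. There is no clear contact force yet, so I press down in small steps.

Call:
apply_moves --plan "0 0 1 0 0 0 -1;0 0 1 0 0 0 -1;0 0 0 0 0 0 -1;0 0 0 0 0 0 -1"

```text
time_s: 9.37
tcp_pos: [482.5, -340.7, 110.4]
tcp_rot: [-0.358, -3.121, 0.001]
wrist_force: [-8.6, -4.9, 0.0]
opening: 13.3
finger_force: 30.0
```

Call:
apply_moves --plan "0 0 1 0 0 0 -1;0 0 1 0 0 0 -1;0 0 1 0 0 0 -1;0 0 0 0 0 0 -1;0 0 0 0 0 0 -1"

```text
time_s: 9.78
tcp_pos: [482.8, -340.9, 109.2]
tcp_rot: [-0.358, -3.121, 0.001]
wrist_force: [-16.4, 3.2, 27.2]
opening: 13.3
finger_force: 30.0
```

Contact: 27 N upward, so the lid is on its stop. I relieve it, open to about 36 mm and go straight up.

Call:
apply_moves --plan "0 0 -1 0 0 0 -1;0 0 0 0 0 0 -0.5;0 0 0 0 0 0 -0.2;0 0 0 0 0 0 -0.2;0 0 0 0 0 0 -0.2;0 0 0 0 0 0 -0.2"

```text
time_s: 10.28
tcp_pos: [483.1, -340.4, 108.3]
tcp_rot: [0.358, 3.121, -0.0]
wrist_force: [0.4, 0.3, -0.3]
opening: 36.3
finger_force: 0.0
```

```bash
python3 - <<'E'
from h import *
s=bot.observe(); print(s["tcp_pos"],s["opening"],s["wrist_force"])
E
```

```text
[ 483.12639127 -340.36394758  108.29158056] 36.341870052294354 [ 0.40799678  0.27516705 -0.3366354 ]
```

Call:
apply_moves --plan "0 0 -4 0 0 0 -0.2;0 0 -8 0 0 0 -0.2;0 0 -15 0 0 0 -0.2;0 0 -20 0 0 0 -0.2;0 0 -25 0 0 0 -0.2;0 0 -25 0 0 0 -0.2;0 0 -15 0 0 0 -0.2;0 0 0 0 0 0 -0.2;0 0 0 0 0 0 -0.2"

```text
time_s: 11.03
tcp_pos: [483.2, -340.6, 221.4]
tcp_rot: [0.358, 3.119, -0.002]
wrist_force: [0.2, 0.2, -0.2]
opening: 36.3
finger_force: 0.0
```

```bash
python3 - <<'E'
from h import *
s=bot.observe(); print(s["tcp_pos"],s["opening"],s["wrist_force"])
im=bot.read_camera("scene"); cv2.imwrite("pics/s4.png",im[:,:,::-1])
E
```

```text
[ 483.23162407 -340.62636647  221.44487931] 36.28184585855059 [ 0.17444459  0.21690808 -0.20733233]
```

View pics/s4.png

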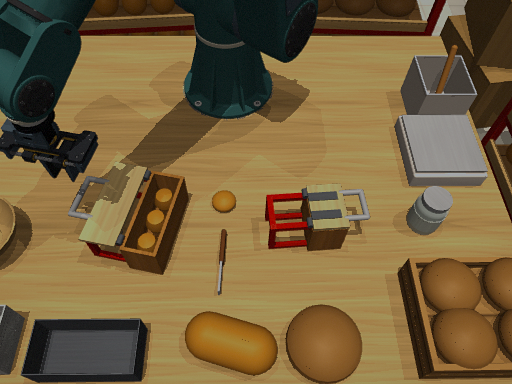

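The wide lid lies flat on its frame (bar near (82,197)), the gripper is clear above it, and the narrow box is shut.

```bash
python3 -c "
from plant import bot
print(bot.job_done())"
```

```text
the job is handed in; nothing more can be done
None
```

The wide box's lid was swung over and lowered onto its red rest frame, then let go with the gripper clear; the narrow box stayed shut, and the job is handed in at about 11 s (no verdict was returned).

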